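# Lock an enclosure cover with a slot key

## Robot

A 7-joint arm with a two-finger parallel gripper is mounted at the origin on a cart in front of the work surface, level with it; the furniture and walls round the work are solid. World frame = base frame: x ahead of the robot, y to its left, z up, the work surface at z = 0. Lengths are in m, angles in rad, forces in N, time in s.
With the tool pointing down it reaches from about 0.425 to 0.925 m from the base axis. Payload 6.8 kg.
Tool frame: the origin (TCP) lies at the very end of the fingers, on their centre line; the grasp point (between the pads) lies 19 mm behind it (r.tcp_to_grasp is the distance from the TCP to the grasp point, in m); z points along the fingers, y is the line along which they close (so a half turn about z gives the same grasp; the last joint's range is limited). The gripper opens to 85 mm and grips with 20 to 120 N. Pads are 22 mm wide; open, the fingers measure 114 mm over their backs; the gripper's body (76 mm by 85 mm) begins 54 mm behind the grasp point. The pads swing forward as they close: fully open they stand 13 mm farther back than shut.
Start: joints at [-1.248, 0.477, 0.022, 1.555, -0.011, 1.109, -0.083], TCP at [0.282, 0.613, 0.231] pointing down, gripper open.
Joint ranges: [-2.96, 2.96], [-0.34, 2.1], [-1.41, 1.46], [0.24, 2.44], [-1.37, 4.51], [0.17, 1.92], [-2.96, 2.96]. Speed limits (rad/s): [2.39, 2.39, 3.14, 3.14, 3.14, 3.14, 3.14].

## Interface

Orientations are given as a rotation vector (axis times angle).
In Python, from bench import r gives the robot as it stands.
- The arm moves only by the tool step_arm, never from a script. Its argument "moves" is a list of rows, each a list of 7 numbers: the shift along the tool's x, y, z in mm, then the turn, a rotation vector about the tool's x, y, z in rad, then the finger opening in mm, from 0 to 85.4. A call has 1 to 8 rows; each row is the pose to reach, as a shift and turn from the pose commanded when the call began, along the tool's axes at that moment; what a row does not reach only later rows make up. A row lasts 1/10 s, in which the tool goes at most 50 mm and 8.59 degrees, less where a joint would pass 70% of its speed; a pose out of reach is approached as far as the arm can. A call with a gripper value outside its range is refused whole. The fingers move at their own pace and stop on an object; "grip_force" is the grip in N (left out, the last holds). Time passes only in rows, so rows that repeat a pose let the fingers close. It gives the time, the measured TCP pose, the force, the opening and the grip force at its end, in the units of the state.
- r.get_obs(): the state, without advancing time (a new reading comes with each control period).
- r.grab_frame(name): name is "scene" or "top" or "wrist"; returns a dict with "image" (400x640x3 uint8, red, green, blue), "depth" (400x640 float32, m along the optical axis (not along the pixel's ray), 0 where there is no reading), "mtx" (3x3 intrinsics, pixels), "k1" (the pictures are not rectified: a ray, as slopes to the right and down, at radius r is drawn at 1 + k1 r^2 times it, then the intrinsics apply), "rvec" (rotation vector, rad) and "tvec" (3), from world to camera coordinates, as OpenCV has them. Camera axes: x right, y down, z forward; pixel columns grow to the right and rows downward; lengths in m; the calibration is good to about 2 mm. A picture is of the moment at which its call begins.
- r.hand_in(): hands the job in; it is judged then, once.
The state is a dict: "clock": time; "joints": joint angles; "qvel": joint speeds; "tau": joint torques, N m; "tcp_pos": TCP position; "orientation": TCP orientation; "contact_force": force on the tool from outside, world axes, zero at the start; "moment": the same for the moment, N m; "grip_width": finger opening in m; "gripper_force": force on a finger pad.
Only numpy, scipy, OpenCV 4.12 (cv2) and the standard library are available. Lean on these libraries where they do the work, as an engineer would, in place of code of your own. Each camera call takes 0.05 s, during which the arm holds its last target. There are 200 camera calls.

## Task

Take the slot key out of its wooden block and, working with the key only (the hand must not touch the enclosure), lock the cover of the grey enclosure: turn both captive cam screws clockwise as far as their stops. Feel for each slot with light pressure and never force the blade against a head it has not dropped into. Then stand the key back in its block, let go of it, and leave the things lying around alone.

Things in the scene. Friction and masses are not known exactly. Their poses are not given: they have to be found in the camera images.
- enclosure: Flat grey terminal enclosure with an aluminium cover (110 x 170 mm), fixed to the bench on a 130 x 190 x 6 mm plywood board; cover top 62 mm above the bench, guard collars up to 76 mm. Origin: centre of the underside. x across its 110 mm side (cable glands on its -x side, hinge knuckles on +x), y along its 170 mm side, z up. It does not move.
- screw_a_face (a point): Centre of the slotted head's top face, screw at x = -30, y = +56 mm of the enclosure; axes as the enclosure's. Steel head 23 mm across, 68.5 mm above the bench; straight slot right across it, 5.5 mm wide, 5 mm deep. Fixed steel guard collar round it: bore 24 mm up to 0.5 mm above the face, then a funnel to 32 mm (40 outside) at its mouth 7.5 mm above the face.
- screw_b_face (a point): Centre of the slotted head's top face, screw at x = +30, y = -56 mm of the enclosure; axes as the enclosure's. Steel head 23 mm across, 68.5 mm above the bench; straight slot right across it, 5.5 mm wide, 5 mm deep. Fixed steel guard collar round it: bore 24 mm up to 0.5 mm above the face, then a funnel to 32 mm (40 outside) at its mouth 7.5 mm above the face.
- screw_a (a joint): Cam under head a: 0 released, 1.571 locked at a firm stop; grows clockwise from above, stays put, 0.1 N m to turn. The head has hidden lost motion on it (up to 0.55 rad each way from middle, 0.04 N m to shift) before it drives the cam: find the slot by touch or eye. At 0, head in its middle, the slot lies along enclosure x; it turns clockwise with the cam.
- screw_b (a joint): Cam under head b: 0 released, 1.571 locked at a firm stop; grows clockwise from above, stays put, 0.1 N m to turn. The head has hidden lost motion on it (up to 0.55 rad each way from middle, 0.04 N m to shift) before it drives the cam: find the slot by touch or eye. At 0, head in its middle, the slot lies along enclosure x; it turns clockwise with the cam.
- key_block: Wooden block, 72 x 72 x 62 mm, fixed to the bench, with an upright round hole through its middle. Origin: centre of its underside, z up. It does not move.
- block_hole (a point): Centre of the mouth of the hole in the block's top, 62 mm above the bench; hole 25 mm across with a 3 mm chamfer, open down to the bench.
- key_grip (a point): Centre of the handle of the key (150 g), which stands upright in the block, blade down, collar on the block's top, this point then 28 mm above that top. Black flat handle 46 mm wide (x), 18 thick (y), 44 high (z up). Below: collar 34 mm across, underside 28 mm below this point; 14 mm shaft; steel blade 20 mm wide (x), 2.5 thick (y), 20 high, its tip 84 mm below this point.
- chalk_line: purple chalk line reel, 36x111x28 mm, lying loose at the front edge; not part of the job. Origin: centre of its underside.
- staple_box: small black carton, 35x62x28 mm, loose at the front edge; not part of the job. Origin: centre of its underside.
- wood_offcut: pine offcut, 48x115x38 mm, loose, left of the work; not part of the job. Origin: centre of its underside.
- masking_tape: pale roll of tape, 92 mm across, 24 mm high, lying flat and loose, right of the work; not part of the job. Origin: centre of its underside.
Not all that is in view belongs to the job. What is shaped like the key_block but turquoise is not meant. What is shaped like the part that bears key_grip but red is not meant.

How it is judged:
By the outcome, as a careful person would: the job done as asked, in the order asked, and still so for the second after the job is handed in, with the robot touching nothing.
It also fails if it takes over 72 s, if anything falls off the work surface, if the arm or the gripper's body presses on something with over 40 N, if the wrist force passes 120 N, or if a joint passes its speed limit or range.

## Working session

There is one attempt and no reset: what is moved stays moved. The work goes in short steps, Python scripts to look and compute and a tool call to move; the robot and the scene stay as the last step left them, time stands still between calls to the robot, and variables do not carry over. Pictures are saved under pics/ and viewed, at most 12 in all, crops included, and the job is handed in when it is done.

Besides the shell and the picture viewer there is one more tool, called after ">>>" as name(argument=value, ...) on one line, values as JSON. step_arm: Moves the arm, as the interface text tells. Its arguments: {"type":"object","properties":{"moves":{"type":"array","items":{"type":"array","items":{"type":"number"}}},"grip_force":{"type":"number"}},"required":["moves"]}

```bash
mkdir -p pics; ls
cat > h.py <<'E'
import numpy as np, cv2
from scipy.spatial.transform import Rotation as R
from bench import r
def grab(n,fn=None):
    f=r.grab_frame(n)
    if fn: cv2.imwrite('pics/'+fn,f['image'][:,:,::-1])
    np.savez('/tmp/%s.npz'%n,**f); return f
def ray(f,u,v):
    K=f['mtx'];d=np.array([(u-K[0,2])/K[0,0],(v-K[1,2])/K[1,1]]);s=d.copy()
    for _ in range(20): s=d/(1+f['k1']*(s@s))
    M=R.from_rotvec(np.ravel(f['rvec'])).as_matrix();t=np.ravel(f['tvec'])
    return -M.T@t, M.T@np.array([s[0],s[1],1.])
def onz(f,u,v,z):
    c,d=ray(f,u,v); return c+d*(z-c[2])/d[2]
def dep(f,u,v):
    c,d=ray(f,u,v); return c+d*float(f['depth'][int(round(v)),int(round(u))])
def load(n): return dict(np.load('/tmp/%s.npz'%n))
E
python3 - <<'E'
from h import *
for n in('scene','top'):
    f=grab(n,n+'1.png'); print(n,f['mtx'],f['k1'],-R.from_rotvec(np.ravel(f['rvec'])).as_matrix().T@np.ravel(f['tvec']))
o=r.get_obs();print({k:np.round(v,3) for k,v in o.items()})
E
```

```text
pics
scene [[506.98085583   0.         320.9259442 ]
 [  0.         506.98085583 199.39910019]
 [  0.           0.           1.        ]] -0.09944730679229549 [-0.19194654 -0.81160642  1.03391491]
top [[474.09746714   0.         314.92225248]
 [  0.         474.09746714 197.21004436]
 [  0.           0.           1.        ]] -0.058570834708996315 [ 0.40307359 -0.00548661  1.38604759]
{'clock': np.float64(0.1), 'joints': array([-1.248,  0.478,  0.022,  1.556, -0.011,  1.109, -0.083]), 'qvel': array([-0.002, -0.   , -0.   , -0.005, -0.   , -0.001, -0.001]), 'tau': array([ 5.0000e-03, -5.9776e+01,  1.6140e+00, -2.8195e+01,  1.3000e-02,
        5.0000e-03, -0.0000e+00]), 'tcp_pos': array([0.282, 0.613, 0.23 ]), 'orientation': array([-6.710e-01, -3.069e+00,  3.000e-03]), 'contact_force': array([ 0.359, -0.091,  0.029]), 'moment': array([-0.026,  0.008,  0.009]), 'gripper_force': np.float64(0.0), 'grip_width': np.float64(0.085)}
```

View pics/top1.png

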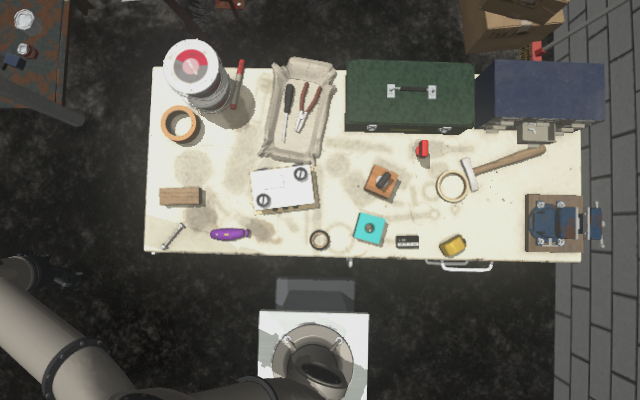

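View pics/scene1.png

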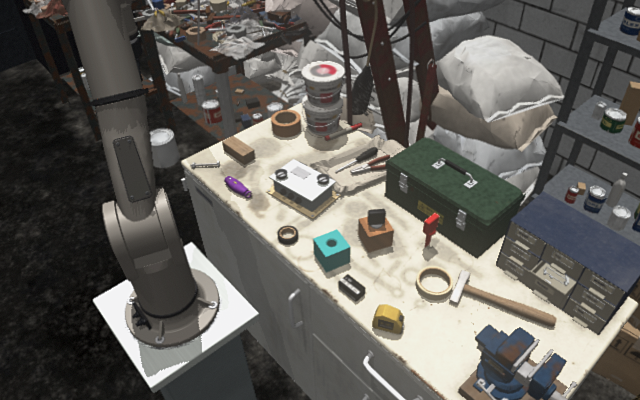

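Could be taken for the key: the black handle in the wooden block, top (382,180) / scene (377,218), and the red one, top (423,149) / scene (431,228). For the block: brown at top (381,183), turquoise at top (370,229). I choose the black key in the brown block. The enclosure is at top (284,187), with its screw collars near (300,174) and (263,200). A close crop follows as a check.

Run:
```python
from h import *
t=load('top');s=load('scene')
a=cv2.resize(t['image'][150:220,240:420],None,fx=4.4,fy=4.4,interpolation=cv2.INTER_CUBIC)[:,:,::-1]
b=cv2.resize(s['image'][150:260,260:410],None,fx=2.6,fy=2.6,interpolation=cv2.INTER_CUBIC)[:,:,::-1]
c=np.zeros((a.shape[0]+b.shape[0],a.shape[1],3),np.uint8);c[:a.shape[0]]=a;c[a.shape[0]:,:b.shape[1]]=b
cv2.imwrite('pics/crop1.png',c);print(c.shape)
for n,u,v in(('key',382,180),('blkL',370,190),('scrR',300,174),('scrL',263.5,200),('cover',280,188),('bench',340,190)): print(n,np.round(dep(t,u,v),3))
# two-view: black handle, brown block
def tri(p,q):
    c1,d1=ray(t,*p);c2,d2=ray(s,*q);A=np.c_[d1,-d2];k=np.linalg.lstsq(A,c2-c1,rcond=None)[0];x=c1+d1*k[0];y=c2+d2*k[1];return np.round((x+y)/2,4),np.round(np.linalg.norm(x-y),4)
print(tri((382,180),(377,214)))
for f,w in((t,(360,200,365,400)),(s,(205,255,355,395))):
    im=f['image'];hsv=cv2.cvtColor(im,cv2.COLOR_RGB2HSV)
    x0,x1,y0,y1=(w[2],w[3],w[0],w[1]) if 0 else (0,0,0,0)
hsv=cv2.cvtColor(t['image'],cv2.COLOR_RGB2HSV)
z=np.zeros(hsv.shape[:2],np.uint8);z[155:210,358:405]=1
m=(hsv[...,1]>110)&(hsv[...,2]>90)&(z>0); k=(hsv[...,2]<75)&(z>0)
for nm,mm in(('block',m|k),('key',k)):
    mm=mm.astype(np.uint8);n,l,st,ce=cv2.connectedComponentsWithStats(mm);i=1+np.argmax(st[1:,4]);mm=(l==i).astype(np.uint8)
    c=max(cv2.findContours(mm,0,1)[0],key=cv2.contourArea);print(nm,st[i],ce[i],cv2.minAreaRect(c), cv2.boxPoints(cv2.minAreaRect(c)).round(1).tolist())
```

```text
(594, 792, 3)
key [ 0.529 -0.175  0.108]
blkL [ 0.505 -0.148  0.064]
scrR [0.544 0.049 0.066]
scrL [0.468 0.148 0.071]
cover [0.504 0.104 0.061]
bench [ 0.507 -0.067 -0.001]
(array([ 0.5322, -0.178 ,  0.0973]), np.float64(0.005))
block [366 166  32  32 396] [379.82070707 180.81565657] ((381.2327880859375, 180.9569091796875), (25.60475730895996, 24.948223114013672), 23.198589324951172) [[364.6000061035156, 187.39999389648438], [374.3999938964844, 164.39999389648438], [397.8999938964844, 174.5], [388.1000061035156, 197.5]]
key [377 185   3   3   4] [378.25 186.  ] ((378.2500305175781, 185.75001525878906), (2.8284268379211426, 0.7071067094802856), 45.0) [[377.0, 185.0], [377.5, 184.5], [379.5, 186.5], [379.0, 187.0]]
```

View pics/crop1.png

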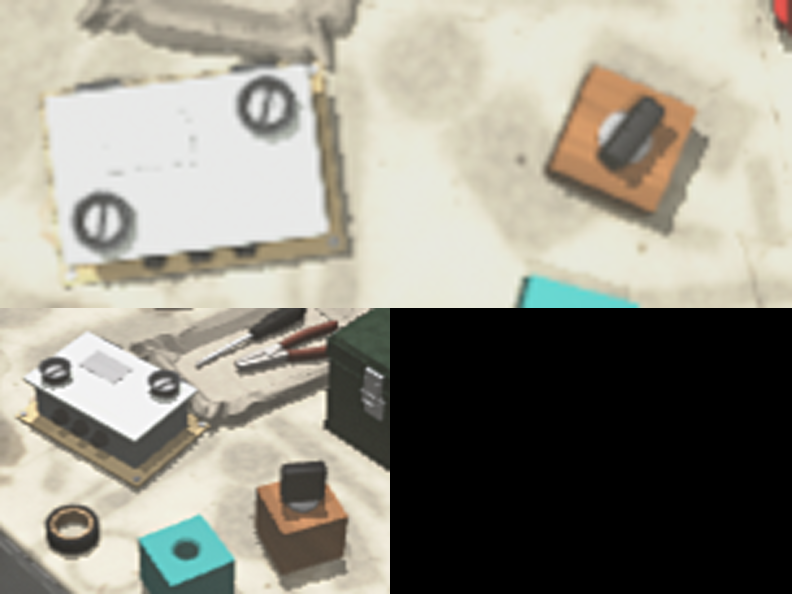

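The crop confirms it: black flat handle upright in the brown block, red one lying apart. The gland side of the enclosure faces image bottom, and both slots run roughly up the image. First I stop over the enclosure for a close look, then go on to the key.

```bash
cat >> h.py <<'E'
def go(p,yaw):
    "shift mm and rotvec in tool axes to have TCP at p, tool down, tool x at yaw (deg), taken mod 180 nearest; from measured pose"
    o=r.get_obs();M=R.from_rotvec(o['orientation']);best=None
    for y in(yaw,yaw+180):
        c,s=np.cos(np.radians(y)),np.sin(np.radians(y));G=R.from_matrix(np.array([[c,s,0],[s,-c,0],[0,0,-1.]]))
        w=(M.inv()*G).as_rotvec()
        if best is None or np.linalg.norm(w)<np.linalg.norm(best): best=w
    return np.round(M.inv().apply(np.array(p)-o['tcp_pos'])*1000,1),np.round(best,4)
def st():
    o=r.get_obs();M=R.from_rotvec(o['orientation']).as_matrix()
    print('t',round(float(o['clock']),2),'p',np.round(o['tcp_pos']*1000,1),'yaw',round(float(np.degrees(np.arctan2(M[1,0],M[0,0]))),2),'zax',np.round(M[:,2],4),'F',np.round(o['contact_force'],1),'M',np.round(o['moment'],2),'w',round(float(o['grip_width'])*1000,1),'j',np.round(o['joints'],2)); return o
E
python3 - <<'E'
from h import *
print(go([.44,.10,.26],160)); st()
E
```

```text
(array([-358. , -399.9,  -28.9]), array([-0.0017,  0.0001, -0.0816]))
t 0.1 p [281.6 612.8 230.4] yaw 155.32 zax [-6.0e-04 -1.5e-03 -1.0e+00] F [ 0.4 -0.1  0. ] M [-0.03  0.01  0.01] w 85.4 j [-1.25  0.48  0.02  1.56 -0.01  1.11 -0.08]
```

>>> step_arm(moves=[[-180,-200,-30,0,0,-0.04,85],[-358,-400,-29,0,0,-0.08,85],[-358,-400,-29,0,0,-0.08,85],[-358,-400,-29,0,0,-0.08,85],[-358,-400,-29,0,0,-0.08,85],[-358,-400,-29,0,0,-0.08,85],[-358,-400,-29,0,0,-0.08,85],[-358,-400,-29,0,0,-0.08,85]])

```text
clock: 0.9
tcp_pos: [0.3996, 0.2296, 0.2536]
orientation: [-0.548, -3.093, 0.0]
contact_force: [0.7, 0.5, 0.7]
grip_width: 0.0852
gripper_force: 0.0
```

Run:
```python
from h import *
st(); print(go([.44,.10,.26],160))
```

```text
t 0.9 p [399.6 229.6 253.6] yaw 159.9 zax [-3.e-04  0.e+00 -1.e+00] F [0.7 0.5 0.7] M [ 0.05 -0.11  0.03] w 85.2 j [-0.81  0.09  0.16  2.03 -0.02  1.02  0.58]
(array([ -82.5, -107.8,   -6.4]), array([-0.0001, -0.0002, -0.0017]))
```

>>> step_arm(moves=[[-40,-50,-6,0,0,0,85],[-82,-108,-6,0,0,0,85],[-82,-108,-6,0,0,0,85],[-82,-108,-6,0,0,0,85],[-82,-108,-6,0,0,0,85]])

```text
clock: 1.4
tcp_pos: [0.4394, 0.1018, 0.2595]
orientation: [-0.551, -3.092, -0.0]
contact_force: [0.1, 1.0, 0.0]
grip_width: 0.085
gripper_force: 0.0
```

Run:
```python
from h import *
st(); f=grab('wrist','w1.png');print(f['mtx'],f['k1'],-R.from_rotvec(np.ravel(f['rvec'])).as_matrix().T@np.ravel(f['tvec']))
```

```text
t 1.4 p [439.4 101.8 259.5] yaw 159.79 zax [-4.e-04  2.e-04 -1.e+00] F [0.1 1.  0. ] M [ 0.06 -0.01 -0.02] w 85.0 j [-0.64  0.06  0.29  2.05 -0.02  1.03  0.88]
[[290.07463327   0.         325.30405743]
 [  0.         290.07463327 202.41870243]
 [  0.           0.           1.        ]] -0.026204814894592653 [0.3623499  0.13153388 0.40322954]
```

View pics/w1.png

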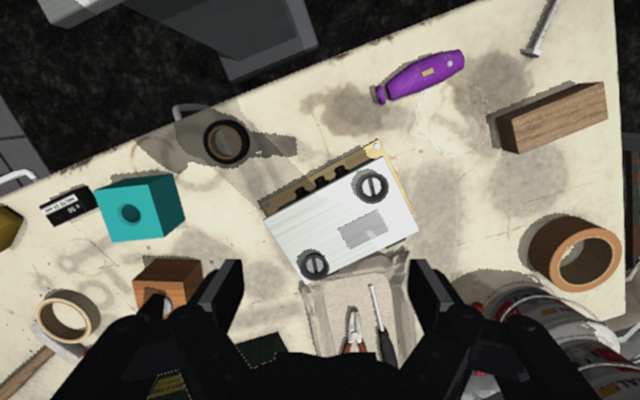

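The wrist view shows the enclosure with its collars at (371,187) and (314,264), and the key block at (168,280) partly behind a finger. I go closer, with the camera over the enclosure.

Run:
```python
from h import *
print(go([.583,.068,.17],160))
f=load('wrist')
for p in((371,187),(314,264)): print(onz(f,*p,.076))
```

```text
(array([-147.1,   16.6,   89.4]), array([ 0.0001, -0.0006, -0.0013]))
[0.46670104 0.15026561 0.076     ]
[0.53941585 0.05103143 0.076     ]
```

>>> step_arm(moves=[[-50,6,30,0,0,0,85],[-100,12,60,0,0,0,85],[-147,17,89,0,0,0,85],[-147,17,89,0,0,0,85],[-147,17,89,0,0,0,85]])

```text
clock: 1.95
tcp_pos: [0.584, 0.0686, 0.1679]
orientation: [-0.546, -3.091, 0.003]
contact_force: [-0.3, -0.4, 0.0]
grip_width: 0.0849
gripper_force: 0.0
```

Run:
```python
from h import *
st(); f=grab('wrist');
z=[]
for w in ((.466,.150),(.540,.051)):
    M=R.from_rotvec(np.ravel(f['rvec'])).as_matrix();c=M@np.r_[w,.0685]+np.ravel(f['tvec']);s=c[:2]/c[2];s=s*(1+f['k1']*(s@s));K=f['mtx']
    u,v=K[0,0]*s[0]+K[0,2],K[1,1]*s[1]+K[1,2];print(u,v);u,v=int(u),int(v)
    c=f['image'][max(v-35,0):v+35,max(u-35,0):u+35];print(u-35,v-35);z.append(cv2.resize(c,(395,395),interpolation=cv2.INTER_CUBIC)[:,:,::-1])
cv2.imwrite('pics/w2.png',np.hstack(z))
```

```text
t 1.95 p [584.   68.6 167.9] yaw 159.97 zax [-0.0033 -0.0016 -1.    ] F [-0.3 -0.4  0. ] M [ 0.04  0.05 -0.  ] w 84.9 j [-0.48  0.42  0.33  1.85 -0.17  0.91  1.15]
372.4864866274178 25.805978292802195
337 -10
286.67944477417655 163.7125804304172
251 128
```

View pics/w2.png

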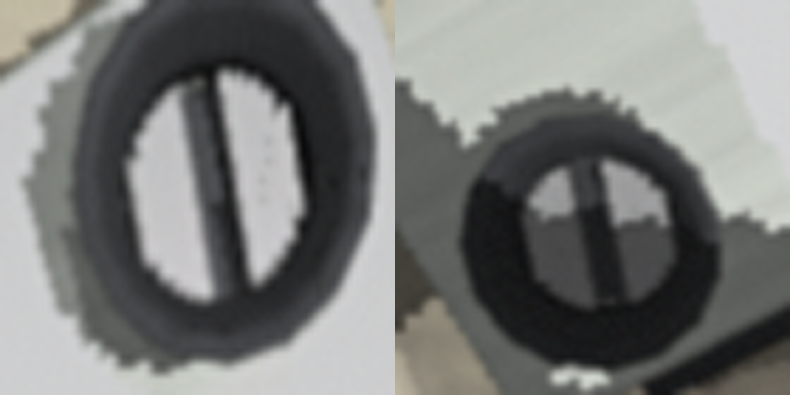

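The crop shows both heads clearly: A (left) has its slot from crop (198,78) to (233,295), centre about (216,187). B (right) has its slot from (585,162) to (610,303), centre about (598,233).

Run:
```python
from h import *
f=load('wrist'); sx=395/70;sy=395/60
A=lambda x,y: onz(f,337+x/sx-.5,0+y/sy-.5,.0685)
B=lambda x,y: onz(f,251+(x-395)/sx-.5,128+y/sx-.5,.0685)
ca,cb=A(216,187),B(598,233);print(ca,cb,np.linalg.norm(ca-cb)*1e3)
d=ca-cb;print('encl yaw',np.degrees(np.arctan2(d[1],d[0])-np.arctan2(112,-60)))
for F,p,q in((A,(198,78),(233,295)),(B,(585,162),(610,303))):
    d=F(*p)-F(*q);print('slot yaw',np.degrees(np.arctan2(d[1],d[0])),np.linalg.norm(d))
print(go([.53,-.177,.25],147), go([.54,-.15,.22],147))
t=load('top')
for p in((382,180),): print(onz(t,*p,.112))
# block corners at z=.062 from top
P=np.array([onz(t,*p,.062)[:2] for p in((364.6,187.4),(374.4,164.4),(397.9,174.5),(388.1,197.5))]);print(P.mean(0),np.linalg.norm(P-np.roll(P,1,0),axis=1))
```

```text
[0.4679035  0.15118641 0.0685    ] [0.54398634 0.04916812 0.0685    ] 127.26479939317397
encl yaw 8.536118235512793
slot yaw 174.51709561488087 0.022564414630142953
slot yaw 167.54443654369192 0.021824884876434827
(array([ -34.3, -249.5,  -80.6]), array([-0.002 , -0.0024,  0.2268])) (array([ -34.5, -220.6,  -50.7]), array([-0.002 , -0.0024,  0.2268]))
[ 0.5288026 -0.1744569  0.112    ]
[ 0.53106748 -0.17905621] [0.07151271 0.07060404 0.07174498 0.07054409]
```

Run:
```python
from h import *
print(go([.58,-.215,.22],147))
```

```text
(array([ -94.3, -268. ,  -50.8]), array([-0.002 , -0.0024,  0.2268]))
```

>>> step_arm(moves=[[-15,-45,-25,0,0,0.1,85],[-32,-90,-51,0,0,0.2,85],[-50,-136,-51,0,0,0.227,85],[-68,-182,-51,0,0,0.227,85],[-86,-228,-51,-0.002,-0.002,0.227,85],[-94,-268,-51,-0.002,-0.002,0.227,85],[-94,-268,-51,-0.002,-0.002,0.227,85],[-94,-268,-51,-0.002,-0.002,0.227,85]])

```text
clock: 2.8
tcp_pos: [0.579, -0.2158, 0.2225]
orientation: [0.896, 3.008, 0.005]
contact_force: [-0.4, 0.9, 0.3]
grip_width: 0.0847
gripper_force: 0.0
```

Run:
```python
from h import *
st(); f=grab('wrist','w3.png')
```

```text
t 2.8 p [ 579.  -215.8  222.5] yaw 146.83 zax [ 0.0035  0.002  -1.    ] F [-0.4  0.9  0.3] M [ 0.09  0.02 -0.01] w 84.7 j [-0.1   0.42  0.47  1.74 -0.22  1.04  1.44]
```

View pics/w3.png

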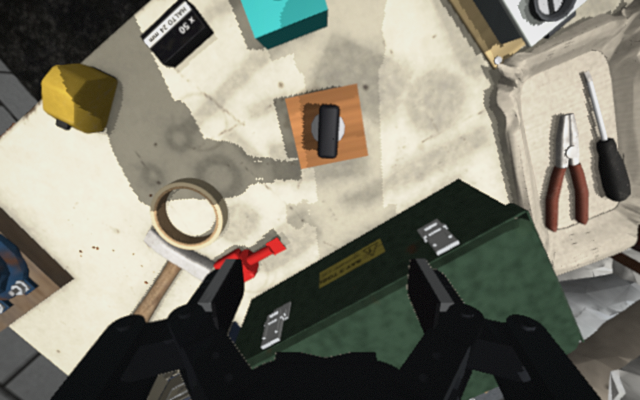

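The black handle is at (328,130), almost upright in the image and so nearly square to the fingers. Its block is at (328,126).

Run:
```python
from h import *
f=load('wrist');t=load('top')
im=f['image'];z=np.zeros(im.shape[:2],np.uint8);z[90:170,300:360]=1
m=((im.max(2)<75)&(z>0)).astype(np.uint8);n,l,s,c=cv2.connectedComponentsWithStats(m);i=1+np.argmax(s[1:,4]);m=(l==i).astype(np.uint8)
q=max(cv2.findContours(m,0,1)[0],key=cv2.contourArea);rc=cv2.minAreaRect(q);bp=cv2.boxPoints(rc);print(rc,s[i])
W=np.array([onz(f,*p,.112)[:2] for p in bp]);print(W.round(4).tolist(),W.mean(0))
e=sorted([W[1]-W[0],W[2]-W[1]],key=np.linalg.norm);print([np.linalg.norm(x) for x in e],np.degrees(np.arctan2(e[1][1],e[1][0]))%180)
print('depth handle',dep(f,328,120),dep(f,328,140),'block',dep(f,355,150))
# two-view height of handle
c1,d1=ray(t,382,180);c2,d2=ray(f,*rc[0]);k=np.linalg.lstsq(np.c_[d1,-d2],c2-c1,rcond=None)[0];print('tri',c1+d1*k[0],c2+d2*k[1])
# mean of block top corners
hsv=cv2.cvtColor(im,cv2.COLOR_RGB2HSV);b=((hsv[...,1]>110)&(hsv[...,2]>90)&(hsv[...,0]<18)).astype(np.uint8);b[:70]=0;b[175:]=0;b[:,:270]=0;b[:,375:]=0
q=max(cv2.findContours(cv2.morphologyEx(b|m,3,np.ones((9,9))),0,1)[0],key=cv2.contourArea);rb=cv2.minAreaRect(q);W=np.array([onz(f,*p,.062)[:2] for p in cv2.boxPoints(rb)]);print('block',W.mean(0),np.linalg.norm(W-np.roll(W,1,0),axis=1))
```

```text
((327.5342712402344, 130.57534790039062), (20.282390594482422, 53.296791076660156), 2.12109637260437) [ 317  104   22   54 1055]
[[0.5429, -0.1996], [0.5068, -0.1735], [0.5165, -0.1597], [0.5532, -0.185]] [ 0.52988696 -0.17944007]
[np.float64(0.016867907072644454), np.float64(0.04452104882068075)] 144.182709644563
depth handle [ 0.52223175 -0.17398773  0.11304208] [ 0.53604679 -0.1829763   0.11417845] block [ 0.56523931 -0.1677384   0.0637305 ]
tri [ 0.5334942  -0.18076204  0.06445878] [ 0.53306843 -0.18085737  0.06442941]
block [ 0.53030876 -0.17942361] [0.07261455 0.0711843  0.07168871 0.07662744]
```

Run:
```python
from h import *
print(go([.530,-.1795,.135],145),go([.530,-.1795,.077],145))
```

```text
(array([60.6,  1.7, 87.2]), array([0.0041, 0.0014, 0.0347])) (array([ 60.7,   1.5, 145.2]), array([0.0041, 0.0014, 0.0347]))
```

>>> step_arm(moves=[[35,1,20,0.004,0.001,0.035,50],[61,2,55,0.004,0.001,0.035,50],[61,2,88,0.004,0.001,0.035,50],[61,2,118,0.004,0.001,0.035,50],[61,2,145,0.004,0.001,0.035,50],[61,2,145,0.004,0.001,0.035,50],[61,2,145,0.004,0.001,0.035,50]])

```text
clock: 3.55
tcp_pos: [0.5304, -0.1793, 0.0771]
orientation: [-0.944, -2.996, 0.002]
contact_force: [0.3, -0.3, -0.3]
grip_width: 0.0499
gripper_force: 0.0
```

Run:
```python
from h import *
st();print(go([.530,-.1795,.077],145))
```

```text
t 3.55 p [ 530.4 -179.3   77.1] yaw 145.04 zax [-6.e-04 -9.e-04 -1.e+00] F [ 0.3 -0.3 -0.3] M [-0.01 -0.06 -0.  ] w 49.9 j [-0.1   0.52  0.4   1.98 -0.3   0.7   1.45]
(array([ 0.2, -0.4,  0.1]), array([-0.0011,  0.0001,  0.0007]))
```

>>> step_arm(moves=[[0,0,0,0,0,0,10],[0,0,0,0,0,0,10],[0,0,0,0,0,0,10],[0,0,0,0,0,0,10],[0,0,0,0,0,0,10],[0,0,0,0,0,0,10]], grip_force=80)

```text
clock: 4.15
tcp_pos: [0.5312, -0.1812, 0.0782]
orientation: [0.947, 2.993, -0.001]
contact_force: [-0.7, 0.4, 7.2]
grip_width: 0.0172
gripper_force: 78.4
```

Run:
```python
from h import *
st()
```

```text
t 4.15 p [ 531.2 -181.2   78.2] yaw 144.89 zax [ 0.0024 -0.0016 -1.    ] F [-0.7  0.4  7.2] M [ 0.33  0.22 -0.01] w 17.2 j [-0.09  0.51  0.4   1.98 -0.3   0.7   1.45]
```

>>> step_arm(moves=[[0,0,-20,0,0,0,10],[0,0,-40,0,0,0,10],[0,0,-70,0,0,0,10],[0,0,-100,0,0,0,10],[0,0,-100,0,0,0,10]])

```text
clock: 4.65
tcp_pos: [0.5325, -0.1821, 0.181]
orientation: [0.946, 2.987, -0.001]
contact_force: [0.8, -1.0, -1.7]
grip_width: 0.017
gripper_force: 78.0
```

Run:
```python
from h import *
st();print(go([.544,.0492,.178],167.5))
grab('wrist','w4.png')
```

```text
t 4.65 p [ 532.5 -182.1  181. ] yaw 144.85 zax [ 0.0075 -0.003  -1.    ] F [ 0.8 -1.  -1.7] M [ 0.02 -0.05  0.01] w 17.0 j [-0.16  0.37  0.48  1.91 -0.21  0.9   1.38]
(array([123.8, 195.7,   2.4]), array([ 3.000e-04,  8.100e-03, -3.952e-01]))
```

View pics/w4.png

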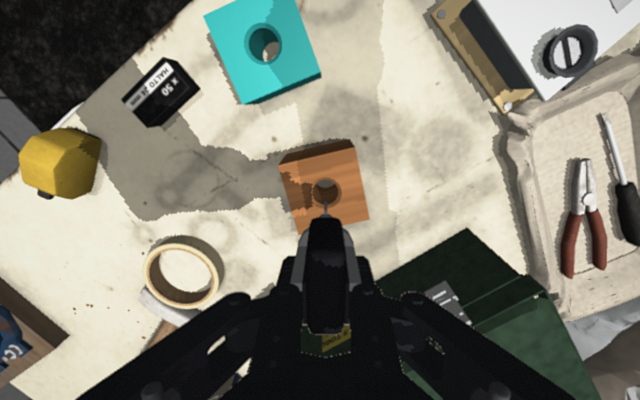

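The key is lifted clear: handle at (327,270), blade seen edge-on just above it at (325,210), the empty hole at (326,191).

Run:
```python
from h import *
f=load('wrist');o=r.get_obs();M=R.from_rotvec(o['orientation'])
im=f['image']
print('hole',onz(f,326,191,.062),'deptip',dep(f,325,208),dep(f,325,212))
for v in range(198,222,3): print(v,im[v,314:338].max(1).tolist())
for u,v in((325,204),(325,210)):
    p=onz(f,u,v,.109);print(p,M.inv().apply(p-o['tcp_pos'])*1e3)
```

```text
hole [ 0.53001153 -0.17765449  0.062     ] deptip [ 0.52435903 -0.17490774  0.12518301] [ 0.52568251 -0.17584494  0.12910169]
198 [96, 76, 78, 79, 76, 75, 72, 66, 62, 60, 58, 59, 60, 60, 60, 59, 57, 58, 58, 54, 52, 63, 90, 112]
201 [149, 138, 113, 88, 71, 65, 62, 58, 58, 56, 55, 57, 56, 55, 53, 54, 53, 53, 60, 73, 93, 107, 110, 111]
204 [149, 143, 138, 134, 137, 135, 127, 113, 102, 84, 65, 59, 59, 73, 92, 104, 111, 113, 114, 114, 117, 127, 146, 164]
207 [169, 168, 164, 156, 149, 142, 139, 139, 137, 123, 83, 59, 72, 107, 134, 139, 146, 154, 162, 171, 177, 178, 177, 177]
210 [171, 173, 172, 174, 175, 177, 176, 178, 179, 163, 108, 75, 91, 138, 172, 175, 173, 172, 169, 171, 170, 171, 172, 171]
213 [174, 172, 170, 171, 171, 170, 168, 162, 158, 145, 106, 86, 96, 127, 155, 164, 170, 173, 173, 174, 173, 172, 173, 172]
216 [172, 169, 164, 160, 146, 106, 64, 56, 56, 56, 56, 57, 57, 57, 56, 54, 59, 88, 129, 154, 161, 163, 168, 167]
219 [29, 13, 5, 9, 10, 8, 10, 7, 8, 12, 8, 13, 11, 9, 12, 9, 6, 8, 6, 9, 9, 7, 15, 36]
[ 0.52650626 -0.17639935  0.109     ] [ 7.23050533  1.30887004 69.78238275]
[ 0.53062397 -0.17929961  0.109     ] [ 2.19400328  1.30565714 69.80728484]
```

Run:
```python
from h import *
print(go([.5457,.0478,.172],167.5))
```

```text
(array([120.2, 195.8,   6.4]), array([-3.000e-04,  5.000e-03, -3.948e-01]))
```

>>> step_arm(moves=[[20,35,0,0,0.005,-0.1,10],[45,75,0,0,0.005,-0.2,10],[70,115,0,0,0.005,-0.3,10],[95,155,0,0,0.005,-0.395,10],[120,196,6,0,0.005,-0.395,10],[120,196,6,0,0.005,-0.395,10],[120,196,6,0,0.005,-0.395,10],[120,196,6,0,0.005,-0.395,10]])

```text
clock: 5.5
tcp_pos: [0.5439, 0.0469, 0.1694]
orientation: [-0.343, -3.117, 0.002]
contact_force: [0.0, -1.0, -0.8]
grip_width: 0.0171
gripper_force: 78.3
```

Run:
```python
from h import *
st();print(go([.5457,.0478,.147],167.5));f=grab('wrist')
c=f['image'][110:250,235:425];cv2.imwrite('pics/w5.png',cv2.resize(c,None,fx=4,fy=4,interpolation=cv2.INTER_CUBIC)[:,:,::-1])
```

```text
t 5.5 p [543.9  46.9 169.4] yaw 167.43 zax [-6.3e-03 -8.0e-04 -1.0e+00] F [ 0.  -1.  -0.8] M [-0.03 -0.01 -0.02] w 17.1 j [-0.46  0.35  0.32  1.94 -0.14  0.88  1.28]
(array([-1.7,  1.3, 22.4]), array([-0.0022, -0.006 , -0.0012]))
```

View pics/w5.png

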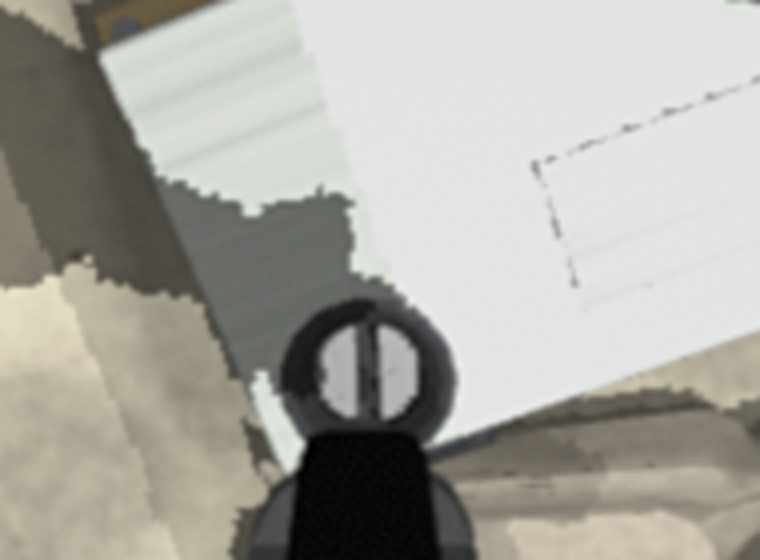

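The blade (edge-on, crop x≈366) lies over B's slot (crop x≈369, y 320–415), aligned in angle. I descend until just above the face, then feel.

>>> step_arm(moves=[[-1,0.7,12,0,-0.004,0,10],[-1,0.7,20,0,-0.004,0,10],[-1,0.7,25,0,-0.004,0,10],[-1,0.7,25,0,-0.004,0,10]])

```text
clock: 5.95
tcp_pos: [0.5448, 0.0483, 0.1439]
orientation: [-0.342, -3.12, 0.003]
contact_force: [-0.0, 0.4, -0.5]
grip_width: 0.017
gripper_force: 78.3
```

Run:
```python
from h import *
st()
```

```text
t 5.95 p [544.8  48.3 143.9] yaw 167.49 zax [-0.0032 -0.0013 -1.    ] F [-0.   0.4 -0.5] M [ 0.09 -0.05 -0.06] w 17.0 j [-0.45  0.38  0.31  1.96 -0.15  0.82  1.3 ]
```

Feel downward in 1–2 mm steps.

>>> step_arm(moves=[[0,0,2,0,0,0,10],[0,0,3.5,0,0,0,10],[0,0,5,0,0,0,10],[0,0,5,0,0,0,10]])

```text
clock: 6.35
tcp_pos: [0.5455, 0.0488, 0.1401]
orientation: [-0.341, -3.122, 0.001]
contact_force: [-1.4, 0.1, -1.0]
grip_width: 0.0173
gripper_force: 78.3
```

Run:
```python
from h import *
st()
```

```text
t 6.35 p [545.5  48.8 140.1] yaw 167.52 zax [-1.e-03 -6.e-04 -1.e+00] F [-1.4  0.1 -1. ] M [ 0.   -0.04 -0.03] w 17.3 j [-0.45  0.39  0.31  1.96 -0.16  0.81  1.3 ]
```

>>> step_arm(moves=[[0,0,1,0,0,0,10],[0,0,2,0,0,0,10],[0,0,2,0,0,0,10]])

```text
clock: 6.65
tcp_pos: [0.5455, 0.0488, 0.138]
orientation: [-0.341, -3.122, 0.001]
contact_force: [-0.3, 0.7, -0.7]
grip_width: 0.0167
gripper_force: 78.3
```

>>> step_arm(moves=[[0,0,1,0,0,0,10],[0,0,2,0,0,0,10],[0,0,2,0,0,0,10]])

```text
clock: 6.95
tcp_pos: [0.5454, 0.0488, 0.136]
orientation: [-0.341, -3.122, 0.001]
contact_force: [-0.3, 0.5, -1.2]
grip_width: 0.0173
gripper_force: 78.3
```

>>> step_arm(moves=[[0,-0.2,0.5,0,0,0.1,10],[0,-0.3,0.5,0,0,0.2,10],[0.1,-0.5,0.5,0,0,0.3,10],[0.1,-0.6,0.5,0,0,0.4,10]])

```text
clock: 7.35
tcp_pos: [0.5452, 0.0476, 0.1357]
orientation: [-0.961, -2.99, 0.003]
contact_force: [-0.5, -1.2, 0.5]
grip_width: 0.0171
gripper_force: 78.5
```

Run:
```python
from h import *
st()
```

```text
t 7.35 p [545.2  47.6 135.7] yaw 144.35 zax [-0.0014 -0.0013 -1.    ] F [-0.5 -1.2  0.5] M [-0.44  0.26  0.03] w 17.1 j [-0.52  0.4   0.4   1.97 -0.21  0.81  0.95]
```

>>> step_arm(moves=[[0,-0.2,0,0,0,0.12,10],[0,-0.4,0,0,0,0.24,10],[0.1,-0.5,0,0,0,0.36,10],[0.2,-0.7,0,0,0,0.48,10],[0.3,-0.8,0,0,0,0.6,10]])

```text
clock: 7.85
tcp_pos: [0.5446, 0.0471, 0.1358]
orientation: [-1.803, -2.573, 0.003]
contact_force: [-0.6, -1.9, -0.5]
grip_width: 0.0173
gripper_force: 78.4
```

Run:
```python
from h import *
st()
```

```text
t 7.85 p [544.6  47.1 135.8] yaw 109.95 zax [-0.001  -0.0014 -1.    ] F [-0.6 -1.9 -0.5] M [-0.38  0.12  0.17] w 17.3 j [-0.63  0.43  0.55  1.98 -0.3   0.82  0.43]
```

>>> step_arm(moves=[[0,-0.2,0,0,0,0.12,10],[0,-0.4,0,0,0,0.24,10],[0.1,-0.5,0,0,0,0.36,10],[0.2,-0.7,0,0,0,0.48,10],[0.3,-0.8,0,0,0,0.6,10],[0.3,-0.8,0,0,0,0.6,10]])

```text
clock: 8.45
tcp_pos: [0.5439, 0.0472, 0.1357]
orientation: [2.478, 1.929, -0.003]
contact_force: [-0.3, -2.4, 0.8]
grip_width: 0.0169
gripper_force: 78.7
```

Run:
```python
from h import *
st()
```

```text
t 8.45 p [543.9  47.2 135.7] yaw 75.79 zax [-8.0e-04 -1.9e-03 -1.0e+00] F [-0.3 -2.4  0.8] M [-0.5   0.01  0.02] w 16.9 j [-0.75  0.46  0.71  1.99 -0.4   0.83 -0.07]
```

>>> step_arm(moves=[[0,-0.1,0,0,0,0.06,10],[0,-0.2,0,0,0,0.12,10],[0,-0.2,0,0,0,0.12,10]])

```text
clock: 8.75
tcp_pos: [0.5438, 0.0473, 0.1358]
orientation: [2.587, 1.781, -0.002]
contact_force: [0.5, -2.8, -0.2]
grip_width: 0.0167
gripper_force: 78.6
```

Run:
```python
from h import *
st()
```

```text
t 8.75 p [543.8  47.3 135.8] yaw 69.1 zax [-6.0e-04 -1.5e-03 -1.0e+00] F [ 0.5 -2.8 -0.2] M [-0.7  -0.07  0.02] w 16.7 j [-0.77  0.47  0.74  1.99 -0.42  0.84 -0.16]
```

>>> step_arm(moves=[[0,-0.1,0,0,0,0.05,10],[0,-0.2,0,0,0,0.1,10],[0,-0.2,0,0,0,0.1,10]])

```text
clock: 9.05
tcp_pos: [0.5436, 0.0473, 0.1357]
orientation: [2.672, 1.65, -0.002]
contact_force: [0.3, -2.6, -1.2]
grip_width: 0.0168
gripper_force: 78.6
```

Run:
```python
from h import *
st()
```

```text
t 9.05 p [543.6  47.3 135.7] yaw 63.39 zax [-5.0e-04 -1.5e-03 -1.0e+00] F [ 0.3 -2.6 -1.2] M [-0.89 -0.12  0.1 ] w 16.8 j [-0.79  0.48  0.76  1.99 -0.44  0.84 -0.24]
```

>>> step_arm(moves=[[0,-0.1,0,0,0,0.05,10],[0,-0.2,0,0,0,0.1,10],[0,-0.2,0,0,0,0.1,10]])

```text
clock: 9.35
tcp_pos: [0.5435, 0.0474, 0.1357]
orientation: [2.751, 1.514, -0.002]
contact_force: [0.2, -2.3, -0.8]
grip_width: 0.0173
gripper_force: 78.6
```

Run:
```python
from h import *
st()
```

```text
t 9.35 p [543.5  47.4 135.7] yaw 57.66 zax [-4.0e-04 -1.5e-03 -1.0e+00] F [ 0.2 -2.3 -0.8] M [-1.02 -0.27  0.1 ] w 17.3 j [-0.81  0.49  0.79  1.99 -0.46  0.85 -0.33]
```

>>> step_arm(moves=[[0,-0.1,0,0,0,0.05,10],[0,-0.2,0,0,0,0.1,10],[0,-0.2,0,0,0,0.1,10]])

```text
clock: 9.65
tcp_pos: [0.5434, 0.0475, 0.1358]
orientation: [2.823, 1.375, -0.001]
contact_force: [1.1, -3.4, 0.9]
grip_width: 0.0169
gripper_force: 78.6
```

Run:
```python
from h import *
st()
```

```text
t 9.65 p [543.4  47.5 135.8] yaw 51.95 zax [-2.0e-04 -1.7e-03 -1.0e+00] F [ 1.1 -3.4  0.9] M [-1.12 -0.39  0.23] w 16.9 j [-0.82  0.5   0.82  1.99 -0.48  0.85 -0.41]
```

>>> step_arm(moves=[[0.5,-0.2,0,0,0,0.05,10],[1,-0.3,0,0,0,0.1,10],[1,-0.3,0,0,0,0.1,10]])

```text
clock: 9.95
tcp_pos: [0.5435, 0.0478, 0.1358]
orientation: [2.887, 1.233, -0.003]
contact_force: [0.5, -6.5, 1.1]
grip_width: 0.0171
gripper_force: 78.8
```

Run:
```python
from h import *
st(); f=grab('wrist');c=f['image'][110:250,235:425];cv2.imwrite('pics/w6.png',cv2.resize(c,None,fx=4,fy=4,interpolation=cv2.INTER_CUBIC)[:,:,::-1])
```

```text
t 9.95 p [543.5  47.8 135.8] yaw 46.26 zax [-9.0e-04 -2.8e-03 -1.0e+00] F [ 0.5 -6.5  1.1] M [-1.65 -0.1   0.62] w 17.1 j [-0.84  0.51  0.84  1.99 -0.5   0.86 -0.49]
```

View pics/w6.png

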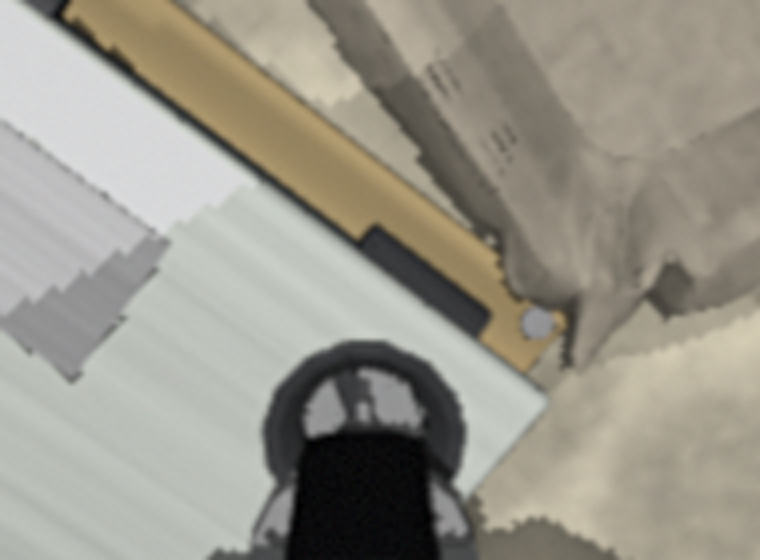

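The blade is in the slot, which leans a few degrees as expected, and the moment rose sharply (0.10 → 0.23 → 0.62 N m): the stop. I back off a little to unload, then lift.

>>> step_arm(moves=[[-0.5,0.1,0,0,0,-0.1,10],[-1,0.3,0,0,0,-0.2,10],[-1,0.3,0,0,0,-0.25,10],[-1,0.3,-5,0,0,-0.25,10],[-1,0.3,-15,0,0,-0.25,10],[-1,0.3,-32,0,0,-0.25,10],[-1,0.3,-32,0,0,-0.25,10]])

```text
clock: 10.7
tcp_pos: [0.544, 0.0488, 0.1697]
orientation: [-2.715, -1.58, -0.003]
contact_force: [-0.4, 0.4, -1.4]
grip_width: 0.0169
gripper_force: 78.6
```

Run:
```python
from h import *
st(); 
# key axis at A: tcp = A - R*off ; off tool (1.5,0), yaw 174.5
import math
y=math.radians(174.5);ox=.0015
p=[.4679-ox*math.cos(y),.1512-ox*math.sin(y)]
print(p,go([*p,.170],174.5))
```

```text
t 10.7 p [544.   48.8 169.7] yaw 60.4 zax [ 0.0016  0.0011 -1.    ] F [-0.4  0.4 -1.4] M [ 0.04  0.01 -0.05] w 16.9 j [-0.83  0.44  0.82  1.97 -0.4   0.91 -0.33]
[0.4693930942975508, 0.15105623137121965] (array([  52.1, -115.4,   -0.3]), array([-2.0000e-04, -2.0000e-03,  1.1502e+00]))
```

>>> step_arm(moves=[[0,0,-5,0,0,-0.14,10],[10,-20,-5,0,0,-0.28,10],[20,-45,-5,0,0,-0.42,10],[30,-70,-5,0,0,-0.56,10],[40,-95,-5,0,0,-0.7,10],[52,-115,-5,0,0,-0.84,10],[52,-115,-5,0,0,-0.98,10],[52,-115,-5,0,0,-1.12,10]])

```text
clock: 11.5
tcp_pos: [0.4676, 0.1515, 0.1724]
orientation: [-1.449, -2.785, 0.002]
contact_force: [-0.0, -1.0, -0.7]
grip_width: 0.0169
gripper_force: 78.6
```

>>> step_arm(moves=[[0,0,0,0,0,-0.14,10],[0,0,0,0,0,-0.28,10],[0,0,0,0,0,-0.42,10],[0,0,0,0,0,-0.56,10],[0,0,0,0,0,-0.7,10],[0,0,0,0,0,-0.84,10],[0,0,0,0,0,-0.87,10],[0,0,0,0,0,-0.87,10]])

```text
clock: 12.3
tcp_pos: [0.4684, 0.1502, 0.1725]
orientation: [-0.157, -3.136, 0.001]
contact_force: [-0.4, -0.6, -1.9]
grip_width: 0.017
gripper_force: 78.6
```

Run:
```python
from h import *
st(); print(go([.4694,.1511,.144],174.5)); f=grab('wrist')
c=f['image'][130:250,235:425];d=grab('top')['image'][160:210,240:320]
a=cv2.resize(c,None,fx=3,fy=3,interpolation=2);b=cv2.resize(d,(576,360)[:2],interpolation=2)[:,:]
b=cv2.resize(d,(570,360),interpolation=2)[:, :]; cv2.imwrite('pics/w7.png',np.vstack([a,b[:230]])[:,:,::-1])
```

```text
t 12.3 p [468.4 150.2 172.5] yaw 174.27 zax [-1.7e-03 -6.0e-04 -1.0e+00] F [-0.4 -0.6 -1.9] M [-0.01 -0.03 -0.04] w 17.0 j [-0.76  0.26  0.38  2.06 -0.13  0.84  1.16]
(array([-1. ,  1. , 28.5]), array([-0.0008, -0.0017, -0.004 ]))
```

View pics/w7.png

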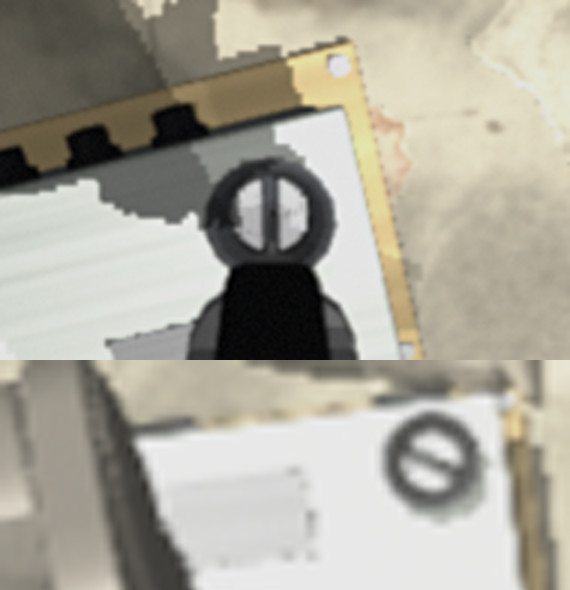

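A (top part): blade at crop x≈267 over the slot at x≈270, aligned. B in the top view (bottom part): slot from (412,452) to (452,470), i.e. yaw ≈ −114°; the expected value at the stop is −113°, so B is locked. Now I descend into A.

>>> step_arm(moves=[[-1,0.8,12,0,-0.002,0,10],[-1,0.8,22,0,-0.002,0,10],[-1,0.8,29,0,-0.002,0,10],[-1,0.8,31,0,-0.002,0,10],[-1,0.8,32.5,0,-0.002,0,10],[-1,0.8,32.5,0,-0.002,0,10]])

```text
clock: 13.0
tcp_pos: [0.4698, 0.1508, 0.14]
orientation: [0.154, 3.137, -0.002]
contact_force: [-0.9, -0.2, -0.8]
grip_width: 0.0169
gripper_force: 78.5
```

>>> step_arm(moves=[[0,0,1,0,0,0,10],[0,0,2,0,0,0,10],[0,0,2,0,0,0,10]])

```text
clock: 13.3
tcp_pos: [0.4698, 0.1509, 0.1382]
orientation: [0.154, 3.137, -0.001]
contact_force: [-0.8, 0.0, -0.7]
grip_width: 0.017
gripper_force: 78.5
```

>>> step_arm(moves=[[0,0,1,0,0,0,10],[0,0,2,0,0,0,10],[0,0,2,0,0,0,10]])

```text
clock: 13.6
tcp_pos: [0.4696, 0.1508, 0.136]
orientation: [0.154, 3.137, -0.001]
contact_force: [-0.4, -0.9, -1.6]
grip_width: 0.0169
gripper_force: 78.5
```

Run:
```python
from h import *
st()
```

```text
t 13.6 p [469.6 150.8 136. ] yaw 174.39 zax [ 7.e-04 -1.e-03 -1.e+00] F [-0.4 -0.9 -1.6] M [-0.    0.03 -0.05] w 16.9 j [-0.75  0.32  0.37  2.09 -0.16  0.76  1.2 ]
```

>>> step_arm(moves=[[0,-0.2,0.3,0,0,0.12,10],[0,-0.4,0.3,0,0,0.24,10],[0,-0.6,0.3,0,0,0.36,10],[0,-0.8,0.3,0,0,0.48,10],[0,-0.9,0.3,0,0,0.6,10]])

```text
clock: 14.1
tcp_pos: [0.4693, 0.1492, 0.1358]
orientation: [1.081, 2.949, -0.003]
contact_force: [-2.0, -1.7, 0.7]
grip_width: 0.017
gripper_force: 78.7
```

>>> step_arm(moves=[[0,-0.2,0,0,0,0.12,10],[0,-0.4,0,0,0,0.24,10],[0,-0.6,0,0,0,0.36,10],[0,-0.8,0,0,0,0.48,10],[0,-0.9,0,0,0,0.6,10]])

```text
clock: 14.6
tcp_pos: [0.4686, 0.1485, 0.1358]
orientation: [1.904, 2.498, -0.002]
contact_force: [-1.7, -3.0, 0.3]
grip_width: 0.0175
gripper_force: 78.7
```

Run:
```python
from h import *
st()
```

```text
t 14.6 p [468.6 148.5 135.8] yaw 105.36 zax [-1.0e-04 -1.8e-03 -1.0e+00] F [-1.7 -3.   0.3] M [-0.56  0.43  0.07] w 17.5 j [-0.97  0.35  0.65  2.11 -0.31  0.77  0.14]
```

>>> step_arm(moves=[[-0.2,-0.4,0,0,0,0.12,10],[-0.4,-0.7,0,0,0,0.24,10],[-0.5,-1,0,0,0,0.36,10],[-0.5,-1.2,0,0,0,0.48,10],[-0.5,-1.4,0,0,0,0.6,10],[-0.5,-1.4,0,0,0,0.6,10]])

```text
clock: 15.2
tcp_pos: [0.4677, 0.1483, 0.1358]
orientation: [2.553, 1.828, -0.001]
contact_force: [-0.3, -0.6, 0.3]
grip_width: 0.017
gripper_force: 78.8
```

Run:
```python
from h import *
st()
```

```text
t 15.2 p [467.7 148.3 135.8] yaw 71.22 zax [ 5.0e-04 -1.6e-03 -1.0e+00] F [-0.3 -0.6  0.3] M [-0.27  0.29  0.08] w 17.0 j [-1.09  0.39  0.81  2.12 -0.4   0.79 -0.35]
```

>>> step_arm(moves=[[0,-0.1,0,0,0,0.08,10],[0,-0.2,0,0,0,0.16,10],[0,-0.2,0,0,0,0.16,10]])

```text
clock: 15.5
tcp_pos: [0.4674, 0.1483, 0.1358]
orientation: [2.688, 1.623, -0.001]
contact_force: [-2.0, -0.6, 0.6]
grip_width: 0.0169
gripper_force: 78.8
```

Run:
```python
from h import *
st()
```

```text
t 15.5 p [467.4 148.3 135.8] yaw 62.23 zax [ 3.0e-04 -1.4e-03 -1.0e+00] F [-2.  -0.6  0.6] M [-0.25  0.39  0.09] w 16.9 j [-1.12  0.41  0.85  2.12 -0.43  0.79 -0.48]
```

>>> step_arm(moves=[[0,-0.2,0,0,0,0.08,10],[0,-0.4,0,0,0,0.14,10],[0,-0.4,0,0,0,0.14,10]])

```text
clock: 15.8
tcp_pos: [0.4672, 0.1485, 0.1358]
orientation: [2.794, 1.432, -0.0]
contact_force: [-0.4, -0.6, 0.5]
grip_width: 0.017
gripper_force: 78.8
```

Run:
```python
from h import *
st()
```

```text
t 15.8 p [467.2 148.5 135.8] yaw 54.27 zax [ 6.0e-04 -1.4e-03 -1.0e+00] F [-0.4 -0.6  0.5] M [-0.4   0.29  0.16] w 17.0 j [-1.14  0.42  0.89  2.12 -0.46  0.8  -0.59]
```

>>> step_arm(moves=[[0,-0.1,0,0,0,0.07,10],[0,-0.2,0,0,0,0.14,10],[0,-0.2,0,0,0,0.14,10]])

```text
clock: 16.1
tcp_pos: [0.4671, 0.1486, 0.1358]
orientation: [2.887, 1.235, -0.0]
contact_force: [-0.2, -1.7, 1.1]
grip_width: 0.017
gripper_force: 79.0
```

Run:
```python
from h import *
st()
```

```text
t 16.1 p [467.1 148.6 135.8] yaw 46.32 zax [ 7.0e-04 -1.8e-03 -1.0e+00] F [-0.2 -1.7  1.1] M [-0.62  0.28  0.59] w 17.0 j [-1.17  0.44  0.93  2.12 -0.48  0.81 -0.7 ]
```

>>> step_arm(moves=[[0,0.2,0,0,0,-0.12,10],[0,0.4,0,0,0,-0.25,10],[0,0.4,-5,0,0,-0.25,10],[0,0.4,-15,0,0,-0.25,10],[0,0.4,-38,0,0,-0.25,10],[0,0.4,-38,0,0,-0.25,10]])

```text
clock: 16.7
tcp_pos: [0.4694, 0.149, 0.1765]
orientation: [2.716, 1.577, 0.008]
contact_force: [0.0, 0.7, -1.5]
grip_width: 0.0168
gripper_force: 78.5
```

Run:
```python
from h import *
st();print(go([.5315,-.1795,.172],145))
```

```text
t 16.7 p [469.4 149.  176.5] yaw 60.28 zax [ 0.0052  0.0017 -1.    ] F [ 0.   0.7 -1.5] M [-0.   -0.03  0.  ] w 16.8 j [-1.19  0.34  0.93  2.09 -0.36  0.87 -0.57]
(array([-254.5,  216.8,    4.3]), array([ 6.0000e-03, -6.0000e-04, -1.4787e+00]))
```

>>> step_arm(moves=[[-25,20,0,0,0,-0.14,10],[-55,46,0,0,0,-0.28,10],[-85,72,0,0,0,-0.42,10],[-115,98,0,0,0,-0.56,10],[-145,124,0,0,0,-0.7,10],[-175,150,0,0,0,-0.84,10],[-205,176,0,0,0,-0.98,10],[-235,200,0,0,0,-1.12,10]])

```text
clock: 17.5
tcp_pos: [0.5254, -0.1561, 0.174]
orientation: [1.454, 2.783, -0.0]
contact_force: [1.3, 1.5, -1.0]
grip_width: 0.0169
gripper_force: 78.6
```

Run:
```python
from h import *
st();print(go([.5315,-.1795,.172],145))
```

```text
t 17.5 p [ 525.4 -156.1  174. ] yaw 124.82 zax [ 1.2e-03 -8.0e-04 -1.0e+00] F [ 1.3  1.5 -1. ] M [-0.04 -0.02  0.03] w 16.9 j [-0.34  0.39  0.65  1.95 -0.3   0.9   1.07]
(array([-22.7,  -8.4,   2.1]), array([ 3.000e-04,  1.400e-03, -3.522e-01]))
```

>>> step_arm(moves=[[-12,-4,2,0,0,-0.14,10],[-23,-8,2,0,0,-0.28,10],[-23,-8,2,0,0,-0.352,10],[-23,-8,2,0,0,-0.352,10],[-23,-8,2,0,0,-0.352,10]])

```text
clock: 18.0
tcp_pos: [0.5315, -0.1778, 0.172]
orientation: [0.955, 2.992, -0.001]
contact_force: [1.3, -0.5, -1.6]
grip_width: 0.0174
gripper_force: 78.6
```

Run:
```python
from h import *
st();print(go([.5315,-.1795,.145],145)); f=grab('wrist')
c=f['image'][130:250,255:395];cv2.imwrite('pics/w8.png',cv2.resize(c,None,fx=4,fy=4,interpolation=2)[:,:,::-1])
```

```text
t 18.0 p [ 531.5 -177.8  172. ] yaw 144.58 zax [ 7.e-04 -6.e-04 -1.e+00] F [ 1.3 -0.5 -1.6] M [-0.03  0.01  0.03] w 17.4 j [-0.23  0.39  0.56  1.92 -0.26  0.9   1.42]
(array([-1. , -1.4, 27. ]), array([-0.0001,  0.0009, -0.0074]))
```

View pics/w8.png

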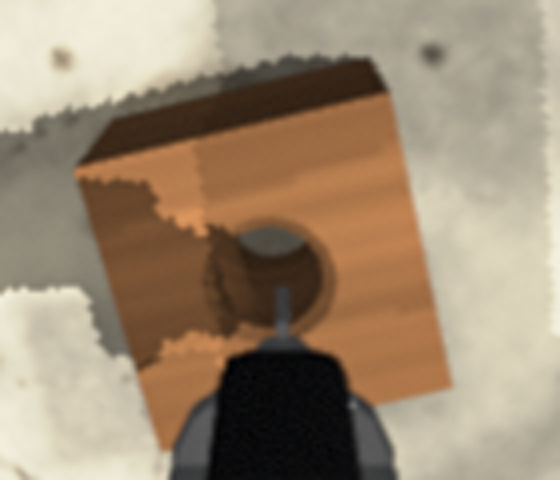

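Blade at crop (283,300), hole centre at (270,278): the blade sits about 3 mm to the right of the hole's centre line.

Run:
```python
from h import *
f=load('wrist');o=r.get_obs();M=R.from_rotvec(o['orientation'])
q=lambda x,y,z:(onz(f,255+x/4-.4,130+y/4-.4,z),M.inv().apply(onz(f,255+x/4-.4,130+y/4-.4,z)-o['tcp_pos'])*1e3)
print('hole',q(270,278,.062));print('blade',q(283,300,.0998), 'edge', q(283,288,.0998))
```

```text
hole (array([ 0.53028296, -0.17890292,  0.062     ]), array([  0.35893539,  -1.77254118, 110.04280607]))
blade (array([ 0.52566699, -0.17196626,  0.0998    ]), array([ 8.10474417,  1.20690016, 72.23553369])) edge (array([ 0.52363583, -0.17052218,  0.0998    ]), array([10.5969247 ,  1.20802936, 72.23327141]))
```

>>> step_arm(moves=[[-0.6,-2.5,0,0,0,0,10],[-0.6,-2.5,15,0,0,0,10],[-0.6,-2.5,30,0,0,0,10],[-0.6,-2.5,40,0,0,0,10],[-0.6,-2.5,50,0,0,0,10],[-0.6,-2.5,50,0,0,0,10]])

```text
clock: 18.65
tcp_pos: [0.5295, -0.1802, 0.1203]
orientation: [-0.952, -2.992, 0.002]
contact_force: [-0.2, 0.3, -2.1]
grip_width: 0.0171
gripper_force: 78.6
```

Run:
```python
from h import *
st()
```

```text
t 18.65 p [ 529.5 -180.2  120.3] yaw 144.71 zax [-2.3e-03 -5.0e-04 -1.0e+00] F [-0.2  0.3 -2.1] M [ 0.02  0.04 -0.07] w 17.1 j [-0.19  0.47  0.52  1.96 -0.32  0.8   1.47]
```

In the hole, no contact. I lower until the collar seats (TCP ≈ 78 mm).

>>> step_arm(moves=[[0,0,12,0,0,0,10],[0,0,25,0,0,0,10],[0,0,36,0,0,0,10],[0,0,40,0,0,0,10],[0,0,41,0,0,0,10],[0,0,41,0,0,0,10]])

```text
clock: 19.25
tcp_pos: [0.5308, -0.1807, 0.0812]
orientation: [0.952, 2.993, -0.001]
contact_force: [0.2, 0.6, -0.6]
grip_width: 0.0168
gripper_force: 78.6
```

>>> step_arm(moves=[[0,0,0.7,0,0,0,10],[0,0,1.2,0,0,0,10],[0,0,1.2,0,0,0,10]])

```text
clock: 19.55
tcp_pos: [0.5309, -0.1806, 0.0802]
orientation: [0.952, 2.992, -0.001]
contact_force: [0.2, -0.5, -2.3]
grip_width: 0.0169
gripper_force: 78.6
```

Run:
```python
from h import *
st()
```

```text
t 19.55 p [ 530.9 -180.6   80.2] yaw 144.72 zax [ 1.4e-03 -9.0e-04 -1.0e+00] F [ 0.2 -0.5 -2.3] M [-0.   -0.03  0.03] w 16.9 j [-0.15  0.53  0.48  1.98 -0.36  0.72  1.5 ]
```

>>> step_arm(moves=[[0,0,1,0,0,0,10],[0,0,2,0,0,0,10],[0,0,2.5,0,0,0,10],[0,0,2.5,0,0,0,10]])

```text
clock: 19.95
tcp_pos: [0.5309, -0.1806, 0.0782]
orientation: [0.952, 2.992, 0.0]
contact_force: [-2.6, 1.8, 7.6]
grip_width: 0.017
gripper_force: 80.0
```

Run:
```python
from h import *
st()
```

```text
t 19.95 p [ 530.9 -180.6   78.2] yaw 144.71 zax [ 1.3e-03 -3.0e-04 -1.0e+00] F [-2.6  1.8  7.6] M [0.21 0.59 0.01] w 17.0 j [-0.15  0.53  0.48  1.98 -0.37  0.71  1.51]
```

Seated at TCP 78.2 mm with 7.6 N. I ease the grip, open and withdraw.

>>> step_arm(moves=[[0,0,0,0,0,0,25],[0,0,0,0,0,0,45],[0,0,0,0,0,0,55],[0,0,0,0,0,0,55],[0,0,0,0,0,0,55]], grip_force=20)

```text
clock: 20.45
tcp_pos: [0.5307, -0.1806, 0.0774]
orientation: [0.952, 2.993, -0.001]
contact_force: [0.2, -0.3, -0.5]
grip_width: 0.0552
gripper_force: 0.0
```

>>> step_arm(moves=[[0,0,-20,0,0,0,55],[0,0,-50,0,0,0,55],[0,0,-90,0,0,0,55],[-40,0,-130,0,0,0,55],[-70,0,-150,0,0,0,55],[-70,0,-150,0,0,0,55],[-70,0,-150,0,0,0,55]])

```text
clock: 21.15
tcp_pos: [0.5877, -0.2212, 0.2275]
orientation: [0.953, 2.992, -0.001]
contact_force: [-0.3, 0.8, -0.4]
grip_width: 0.055
gripper_force: 0.0
```

Run:
```python
from h import *
st(); s=grab('scene');t=grab('top');w=grab('wrist')
a=cv2.resize(t['image'][155:215,240:400],(800,300),interpolation=2);b=cv2.resize(s['image'][150:260,260:400],(382,300),interpolation=2)
d=cv2.resize(w['image'],(418,300))
cv2.imwrite('pics/end.png',np.vstack([a,np.hstack([b,d])])[:,:,::-1])
```

```text
t 21.15 p [ 587.7 -221.2  227.5] yaw 144.68 zax [ 0.001  -0.0012 -1.    ] F [-0.3  0.8 -0.4] M [0.01 0.08 0.02] w 55.0 j [-0.16  0.45  0.58  1.71 -0.27  1.06  1.46]
```

View pics/end.png

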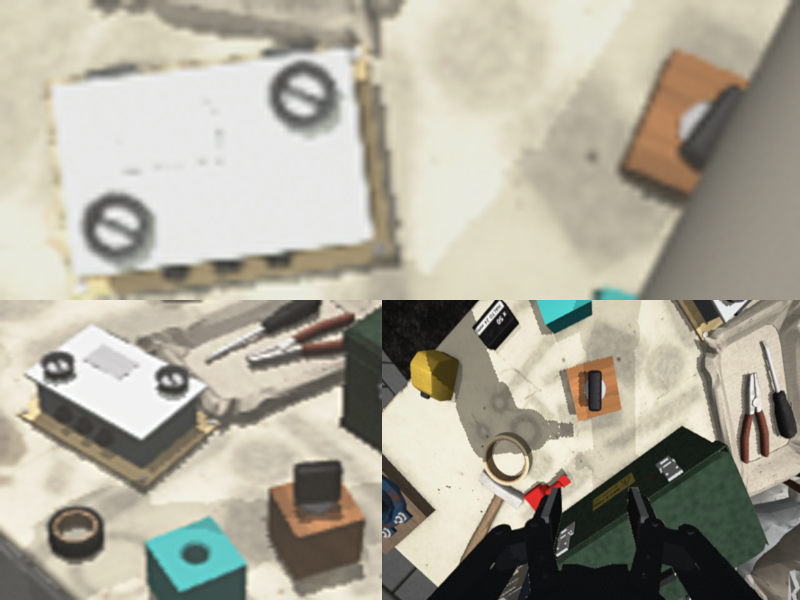

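Both slots now lie parallel, as expected at the stops (crop (302,97) and (118,228)). The key stands upright in its block, collar seated, and the hand is clear. Handing in.

```bash
python3 -c "
from bench import r
print(r.hand_in())"
```

```text
the job is handed in; nothing more can be done
None
```

Both cam screws were turned clockwise until the torque rose sharply at their stops. The key is back upright in its wooden block and released, nothing else was touched, and I handed the job in at about 21 s; no verdict came back.

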